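Dip the solvent waste tank and show the gauge

ROBOT

A 6-joint arm with a two-finger parallel gripper is mounted at the origin on the work surface. World frame = base frame: x ahead of the robot, y to its left, z up, the work surface at z = 0. Lengths are in m, angles in rad, forces in N, time in s.
With the tool pointing down it reaches from about 0.375 to 0.975 m from the base axis. Payload 3.8 kg.
Tool frame: the origin (TCP) lies midway between the tips of the shut fingers; the grasp point (between the pads) lies 19 mm behind it; x points along the fingers, y is the direction in which the jaws open and shut, and the axes are right-handed (so a half turn about x gives the same grasp; the last joint's range is limited). The gripper opens to 88 mm and grips with 3 to 60 N. Pads are 18 mm wide; open, the fingers measure 123 mm over their backs; the gripper's body (75 mm by 187 mm) begins 45 mm behind the grasp point.
Start: joints at [1.077, 0.264, 1.604, -0, 1.274, -0.037], TCP at [0.298, 0.606, 0.214] pointing down, gripper open.
Joint ranges: [-2.63, 2.63], [-0.94, 2.18], [0.31, 2.57], [-1.31, 4.45], [0, 2.66], [-2.55, 2.55]. Speed limits (rad/s): [2.57, 2.57, 3.14, 3.14, 3.14, 3.14].

INTERFACE

Orientations are given as a rotation vector (axis times angle).
In Python, from cell import manip, inverse_kinematics, cams, order gives the robot as it stands. Calls block until the motion is done:
- manip.move_pose(position, orientation): joint-space move of the TCP to a pose.
- manip.move_linear(position, rate=0.15, rot=None): straight line of the TCP; rot=None keeps the orientation; rate is the mean speed in m/s.
- manip.set_joints(angles): joint-space move.
- manip.set_gripper(opening, force=None): finger opening in m; force is the grip in N (None keeps the last); returns when the fingers have stopped.
- manip.dwell(seconds).
- inverse_kinematics(position, orientation): joint angles nearest the present ones, or None.
- manip.state(): the state.
- cams.capture(name): name is "side" or "top"; returns a dict with "image" (480x640x3 uint8, blue, green, red), "z_map" (480x640 float32, m along the optical axis (not along the pixel's ray), 0 where there is no reading), "intrinsics" (3x3 intrinsics, pixels), "k1" (the pictures are not rectified: a ray, as slopes to the right and down, at radius r is drawn at 1 + k1 r^2 times it, then the intrinsics apply), "position" and "orientation" of the camera in the world. Camera axes: x right, y down, z forward; pixel columns grow to the right and rows downward; lengths in m; the calibration is good to about 2 mm. A picture is of the moment at which its call begins.
A pose or a line that the arm cannot do raises manip.IKError and nothing moves.
- order.close_job(): hands the job in, once; it reports no verdict.
The state is a dict: "clock": time; "joint_pos": joint angles; "joint_velocities": joint speeds; "tau": joint torques, N m; "tool_pos": TCP position; "tcp_rot": TCP orientation; "contact_force": force on the tool from outside, world axes, zero at the start; "moment": the same for the moment, N m; "gripper_width": finger opening in m.
Only numpy, scipy, OpenCV 4.12 (cv2) and the standard library are available. Lean on these libraries where they do the work, as an engineer would, in place of code of your own. Each camera call takes 0.05 s, during which the arm holds its last target.

TASK

Take the blue stopper out of the waste tank's slanted guide tube and set it down to stay, its head lying flat on the middle of the narrow yellow rest. Then take the orange-handled dip gauge, push its rod down the tube until the brass collar stops against the rim, draw it right out again, and present it for reading: finish while still holding the gauge still and level in the gripper, with its red tip over the middle of the white reading card, about a hand's breadth above it and touching nothing else. Leave the other things on the bench where they are.

Things in the scene. Friction and masses are not known exactly. Their poses are not given: they have to be found in the camera images.
- tube_mouth (a point): Centre of the open upper end of the guide tube, a round steel tube that slants down into the top of a cream waste tank (tank 180 x 150 mm, 90 mm tall, fixed; mouth 140 mm above the bench). Tube: 100 mm long, bore 15 mm, outside 26 mm, with a 32 mm brass rim at the mouth. Its x axis runs along the tube's axis INTO the tube, 35 degrees below level; z is square to that, upward. Below the tube the tank is hollow. Nothing stands above the line of the tube.
- stopper_head (a point): Centre of the blue square head of the loose stopper (head 40 mm long x 24 x 24 mm; white round shank 12.5 mm thick and 40 mm long sticks out of its +x end; 45 g). x axis along the shank, towards the shank's end; z is the normal of one flat side. At the start the shank is loosely in the guide tube, pointing down it, the head against the rim; z is then upward, y level. Its weight alone keeps it in.
- stopper: The same stopper; origin and axes as stopper_head.
- rest_top (a point): Centre of the flat top of the stopper rest: a narrow yellow bar, 32 mm long (its x axis) by 16 mm wide (y), 70 mm above the bench, on a thin steel post with a 70 mm square foot. Fixed.
- rest: The stopper rest; origin under the centre of its foot, axes as rest_top.
- gauge_grip (a point): Centre of the orange handle of the loose dip gauge (handle 90 mm long x 18 x 18 mm; 120 g about; it balances roughly 20 mm ahead of this point, towards the tip). x axis along the gauge towards its tip, z up at the start. At the start the gauge lies level on its stand, this point 65 mm above the bench. Free for fingers: 20 mm of handle either way from this point along x.
- gauge_collar (a point): Centre of the front face of the gauge's brass collar (30 mm across, 8 mm thick), 60 mm ahead of gauge_grip along x. It is too wide for the tube and stops on the rim. Axes as gauge_grip.
- gauge_tip (a point): Red pointed tip of the gauge's 9 mm steel rod with dark marks, 190 mm ahead of gauge_grip along x (130 mm ahead of the collar face). Axes as gauge_grip.
- gauge: The dip gauge; origin and axes as gauge_grip.
- stand: Fixed gauge stand: grey foot 210 x 60 x 10 mm and two aluminium uprights with lips beside the gauge, 72 mm tall at most, one under the rear of the handle (centre 37 mm behind gauge_grip, 12 mm thick), one under the rod (135 mm ahead of it). Origin on the bench under gauge_grip as at the start, x axis towards the tip.
- card_top (a point): Centre of the top of the reading card: white with black cross lines, 96 x 96 mm on a grey 110 mm square plate, top 12 mm above the bench. Fixed.
- card: The reading card; origin under its centre.
- tank: The fixed cream waste tank, 180 (x) x 150 (y) x 90 mm; origin under its centre, x axis level, in the direction in which the guide tube runs down. A red cap stands on top, 55 mm along x and 45 mm along y, 14 mm tall, clear of the tube.
- amber_bottle: Bystander, to be left alone: amber glass bottle, 72 mm across, 120 mm tall; origin at its middle underneath.
- clear_bottle: Bystander, to be left alone: clear bottle, 66 mm across, 110 mm tall; origin at its middle underneath.
- small_jar: Bystander, to be left alone: small white jar with red lid, 44 mm across, 55 mm tall; origin at its middle underneath.
- beaker: Bystander, to be left alone: open glass beaker, 64 mm across, 75 mm tall; origin at its middle underneath.
- spanner: Bystander, to be left alone: steel spanner lying flat, 140 mm long; origin at its underside.
- cream_can: Bystander, to be left alone: grey can, 56 mm across, 70 mm tall; origin at its middle underneath.
Mind the look-alikes: they are no part of the job. Leave any black look-alike of the stand alone. There is more than one size of the stopper; the job needs the larger.

How it is judged:
By the outcome, as a careful person would: the job done as asked, in the order asked, and still so for the second after the job is handed in, while the arm keeps its last pose, push and grip.
It also fails if it takes over 64 s, if anything falls off the work surface, if the arm or the gripper's body presses on something with over 40 N, if the wrist force passes 120 N, or if a joint passes its speed limit or range.

## Working session

There is one attempt and no reset: what is moved stays moved. The work goes in short steps, each a Python script; the robot and the scene stay as the last script left them, time stands still between calls to the robot, and variables do not carry over. Pictures are saved under pics/ and viewed, and the job is handed in when it is done.

```bash
ls; mkdir -p pics; cat > h.py <<'E'
import numpy as np,cv2
from scipy.spatial.transform import Rotation as R
from cell import manip, inverse_kinematics, cams, order
def cap(n,save=None):
    c=cams.capture(n)
    if save: cv2.imwrite('pics/'+save+'.png',c['image']); np.savez('pics/'+save+'.npz',**{k:np.asarray(v) for k,v in c.items()})
    return c
def load(s):
    d=np.load('pics/'+s+'.npz'); return {k:d[k] for k in d.files}
def Rc(c):
    o=np.asarray(c['orientation'],float)
    return o if o.shape==(3,3) else R.from_rotvec(o).as_matrix()
def rays(c,uv):
    uv=np.asarray(uv,float).reshape(-1,1,2); K=np.asarray(c['intrinsics'],float)
    p=cv2.undistortPoints(uv,K,np.array([float(c['k1']),0,0,0,0])).reshape(-1,2)
    d=np.c_[p,np.ones(len(p))]
    return np.asarray(c['position'],float), d@Rc(c).T   # dir with unit z
def onplane(c,uv,z):
    o,d=rays(c,uv); return o+d*((z-o[2])/d[:,2])[:,None]
def depthpts(c,uv):
    o,d=rays(c,uv); uv=np.asarray(uv).reshape(-1,2).astype(int); z=c['z_map'][uv[:,1],uv[:,0]]
    return (o+d*z[:,None])[z>0]
def tri(c1,a,c2,b):
    o1,d1=rays(c1,a);o2,d2=rays(c2,b);out=[]
    for x,y in zip(d1,d2):
        s=np.linalg.lstsq(np.c_[x,-y],o2-o1,rcond=None)[0]
        p=o1+x*s[0];q=o2+y*s[1];out.append(np.r_[(p+q)/2,np.linalg.norm(p-q)])
    return np.array(out)
E
python3 - <<'E'
from h import *
np.set_printoptions(precision=4,suppress=True)
for n in ('side','top'):
    c=cap(n,n+'0'); print(n,c['position'],c['orientation'],c['k1'],np.asarray(c['intrinsics']).tolist())
s=manip.state(); print(s)
E
```

```text
pics
side [0.3752 0.6693 0.5708] [-0.2593  2.6796 -1.4652] 0.03696418240425479 [[445.2577204091583, 0.0, 323.2008233083472], [0.0, 445.2577204091583, 242.59632249876552], [0.0, 0.0, 1.0]]
top [ 0.4311 -0.0297  1.0437] [-2.1711  2.1926 -0.1158] -0.04839439895358291 [[439.5157839443966, 0.0, 321.31067587718974], [0.0, 439.5157839443966, 232.71994778340823], [0.0, 0.0, 1.0]]
{'clock': 0.1, 'joint_pos': array([ 1.0771,  0.2647,  1.6052, -0.    ,  1.2737, -0.0369]), 'joint_velocities': array([ 0.001 , -0.0044, -0.0033, -0.0005,  0.0007, -0.0015]), 'tau': array([ -0.0007, -50.3619, -35.8071,   0.073 ,   0.0233,  -0.0001]), 'tool_pos': array([0.2974, 0.6052, 0.2127]), 'tcp_rot': array([ 0.3567,  1.5415, -0.3597]), 'contact_force': array([1.2671, 0.1235, 0.1723]), 'moment': array([ 0.042 , -0.0337,  0.0261]), 'gripper_width': 0.08817134669074173}
```

View pics/side0.png

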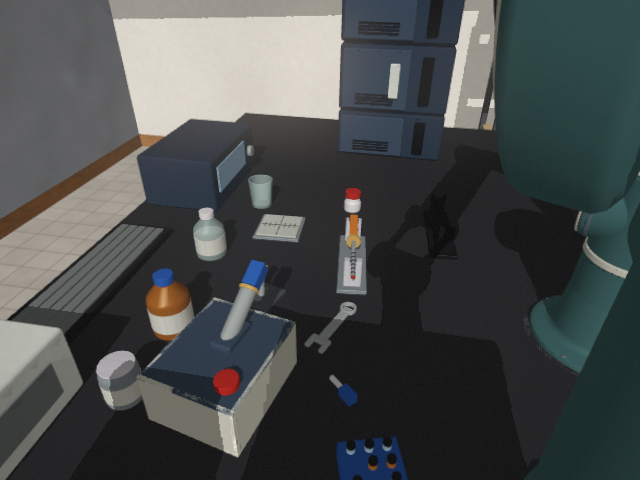

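View pics/top0.png

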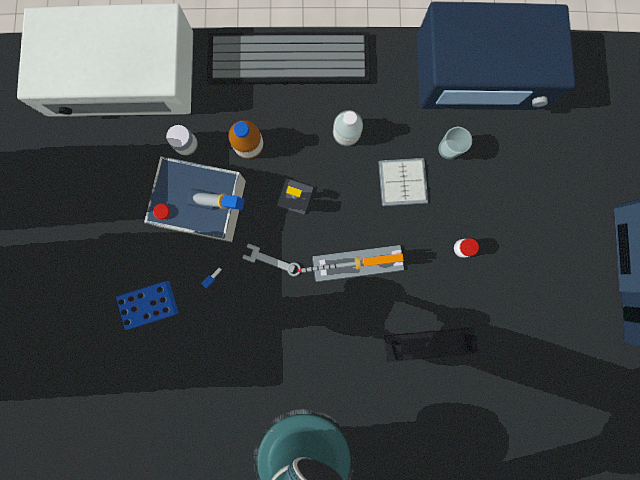

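```bash
python3 - <<'E'
from h import *
a=load('side0')['image'][235:385,190:370];b=load('top0')['image'][150:290,140:420]
cv2.imwrite('pics/side0z.png',cv2.resize(a,None,fx=4,fy=4,interpolation=cv2.INTER_CUBIC))
cv2.imwrite('pics/top0z.png',cv2.resize(b,None,fx=2.8,fy=2.8,interpolation=cv2.INTER_CUBIC))
E
```

```text
(no output)
```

View pics/side0z.png

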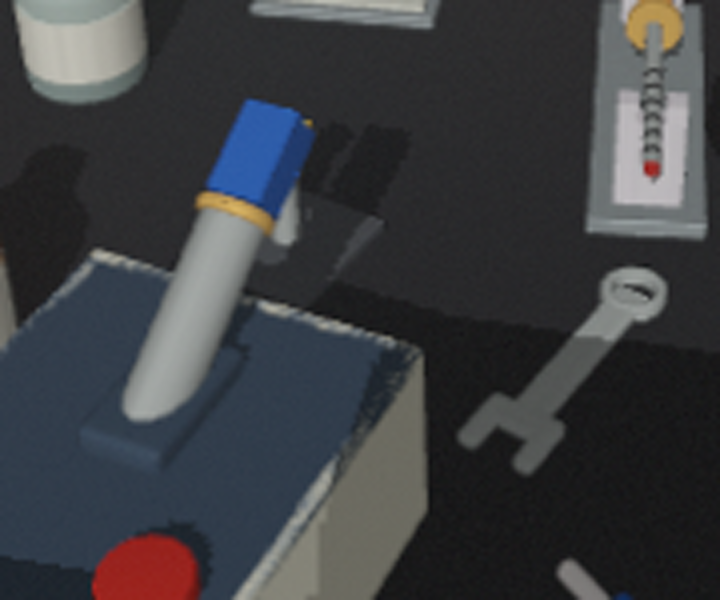

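View pics/top0z.png

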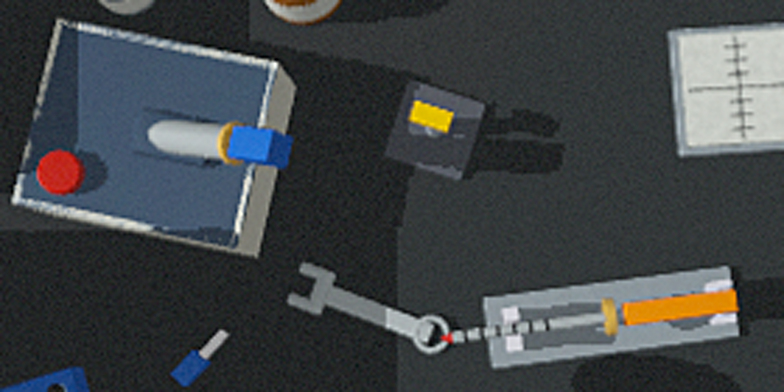

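```bash
cat > m1.py <<'E'
from h import *
np.set_printoptions(precision=4,suppress=True)
T,S=load('top0'),load('side0')
def mask(c,lo,hi,box):
    hsv=cv2.cvtColor(c['image'],cv2.COLOR_BGR2HSV); m=cv2.inRange(hsv,lo,hi)
    o=np.zeros_like(m);x0,y0,x1,y1=box;o[y0:y1,x0:x1]=m[y0:y1,x0:x1]
    n,l,st,_=cv2.connectedComponentsWithStats(o); 
    return (l==1+np.argmax(st[1:,4])).astype(np.uint8)
def uv(m): y,x=np.nonzero(m); return np.c_[x,y]
def info(name,c,m):
    q=uv(m); r=cv2.minAreaRect(q.astype(np.float32)); P=depthpts(c,cv2.erode(m,np.ones((3,3))).nonzero()[::-1] and uv(cv2.erode(m,np.ones((3,3)))))
    print(name,len(q),'cen',q.mean(0),'rect',np.round(r[0],1),np.round(r[1],1),round(r[2],1)); 
    if len(P): print('   depth mean',P.mean(0),'zpct',np.percentile(P[:,2],[5,50,95]))
    return q,P,r
if __name__=='__main__':
    info('rest T',T,mask(T,(20,130,120),(35,255,255),(270,170,320,220)))
    info('handle T',T,mask(T,(8,150,150),(19,255,255),(355,240,410,280)))
    info('handle S',S,mask(S,(8,150,120),(19,255,255),(330,205,380,250)))
    info('collar T',T,mask(T,(18,80,100),(28,200,255),(345,250,365,280)))
    info('tipT',T,mask(T,(0,130,80),(6,255,255),(290,260,310,280)))
    info('tipS',S,mask(S,(0,130,80),(6,255,255),(340,265,365,290)))
    info('headT',T,mask(T,(100,150,100),(118,255,255),(215,190,250,215)))
    info('headS',S,mask(S,(100,150,80),(125,255,255),(230,255,280,300)))
    info('cardT',T,mask(T,(0,0,140),(180,60,255),(380,155,430,210)))
    info('cardS',S,mask(S,(0,0,120),(180,60,255),(250,210,310,245)))
    info('rimT',T,mask(T,(15,80,80),(28,220,255),(210,185,235,215)))
    info('rimS',S,mask(S,(12,80,80),(28,220,255),(235,275,265,300)))
    for n,c,b in (('T',T,(190,190,222,212)),('S',S,(215,285,258,345))):
        info('tube '+n,c,mask(c,(0,0,90),(180,50,255),b))
E
python3 m1.py
```

```text
rest T 114 cen [293.614  191.1579] rect [293.6 191.2] [14.5  7.6] 18.4
   depth mean [0.6139 0.0162 0.0708] zpct [0.0683 0.071  0.073 ]
handle T 311 cen [382.4469 259.3537] rect [382.5 259.4] [ 7.8 40.5] 82.6
   depth mean [ 0.4592 -0.1795  0.0743] zpct [0.0715 0.0742 0.0774]
handle S 154 cen [353.3117 224.4026] rect [353.5 225. ] [20.  7.] 90.0
   depth mean [ 0.4598 -0.1787  0.0746] zpct [0.0732 0.0747 0.0759]
collar T 58 cen [357.431  262.9828] rect [357.5 262.9] [12.4  4.4] 81.9
   depth mean [ 0.4518 -0.1232  0.0782] zpct [0.074  0.0788 0.081 ]Traceback (most recent call last):
  File "m1.py", line 20, in <module>
    info('tipT',T,mask(T,(0,130,80),(6,255,255),(290,260,310,280)))
    ~~~~^^^^^^^^^^^^^^^^^^^^^^^^^^^^^^^^^^^^^^^^^^^^^^^^^^^^^^^^^^^
  File "m1.py", line 11, in info
    q=uv(m); r=cv2.minAreaRect(q.astype(np.float32)); P=depthpts(c,cv2.erode(m,np.ones((3,3))).nonzero()[::-1] and uv(cv2.erode(m,np.ones((3,3)))))
                                                        ~~~~~~~~^^^^^^^^^^^^^^^^^^^^^^^^^^^^^^^^^^^^^^^^^^^^^^^^^^^^^^^^^^^^^^^^^^^^^^^^^^^^^^^^^^^
  File "h.py", line 21, in depthpts
    o,d=rays(c,uv); uv=np.asarray(uv).reshape(-1,2).astype(int); z=c['z_map'][uv[:,1],uv[:,0]]
        ~~~~^^^^^^
  File "h.py", line 15, in rays
    p=cv2.undistortPoints(uv,K,np.array([float(c['k1']),0,0,0,0])).reshape(-1,2)
      ~~~~~~~~~~~~~~~~~~~^^^^^^^^^^^^^^^^^^^^^^^^^^^^^^^^^^^^^^^^^
cv2.error: OpenCV(4.12.0) /io/opencv/modules/calib3d/src/undistort.dispatch.cpp:347: error: (-215:Assertion failed) CV_IS_MAT(_src) && CV_IS_MAT(_dst) && (_src->rows == 1 || _src->cols == 1) && (_dst->rows == 1 || _dst->cols == 1) && _src->cols + _src->rows - 1 == _dst->rows + _dst->cols - 1 && (CV_MAT_TYPE(_src->type) == CV_32FC2 || CV_MAT_TYPE(_src->type) == CV_64FC2) && (CV_MAT_TYPE(_dst->type) == CV_32FC2 || CV_MAT_TYPE(_dst->type) == CV_64FC2) in function 'cvUndistortPointsInternal'
```

```bash
python3 - <<'E'
s=open('m1.py').read()
a=s.index("P=depthpts"); b=s.index("\n",a)
s=s[:a]+"e=cv2.erode(m,np.ones((3,3))); e=e if e.any() else m; P=depthpts(c,uv(e))"+s[b:]
open('m1.py','w').write(s)
E
python3 m1.py
```

```text
rest T 114 cen [293.614  191.1579] rect [293.6 191.2] [14.5  7.6] 18.4
   depth mean [0.6139 0.0162 0.0708] zpct [0.0683 0.071  0.073 ]
handle T 311 cen [382.4469 259.3537] rect [382.5 259.4] [ 7.8 40.5] 82.6
   depth mean [ 0.4592 -0.1795  0.0743] zpct [0.0715 0.0742 0.0774]
handle S 154 cen [353.3117 224.4026] rect [353.5 225. ] [20.  7.] 90.0
   depth mean [ 0.4598 -0.1787  0.0746] zpct [0.0732 0.0747 0.0759]
collar T 58 cen [357.431  262.9828] rect [357.5 262.9] [12.4  4.4] 81.9
   depth mean [ 0.4518 -0.1232  0.0782] zpct [0.074  0.0788 0.081 ]
tipT 10 cen [299.5 270.6] rect [299.2 271. ] [3.2 3.5] 71.6
   depth mean [0.4365 0.0051 0.0479] zpct [0.0003 0.0674 0.0707]
tipS 10 cen [352.5 276.8] rect [352.5 277. ] [2. 3.] 90.0
   depth mean [0.4372 0.0039 0.0678] zpct [0.0665 0.0676 0.0695]
headT 261 cen [232.364  201.8161] rect [232.4 202.1] [21.6 13.3] 11.3
   depth mean [0.5762 0.1363 0.1621] zpct [0.1542 0.1625 0.1696]
headS 475 cen [255.0147 273.2884] rect [255.3 273.2] [19.8 25.9] 23.2
   depth mean [0.5749 0.1443 0.1579] zpct [0.1482 0.1579 0.1674]
cardT 1887 cen [402.2194 181.6163] rect [402.9 181.2] [44.8 45.1] 86.0
   depth mean [ 0.6466 -0.2404  0.0121] zpct [0.0081 0.0123 0.0153]
cardS 962 cen [278.2921 227.5426] rect [277.4 227.1] [47.3 25.2] 4.6
   depth mean [ 0.6486 -0.232   0.0121] zpct [0.008  0.0124 0.0142]
rimT 58 cen [220.5517 200.3793] rect [221.7 200.4] [ 7.8 15. ] 4.1
   depth mean [0.5824 0.1647 0.1516] zpct [0.1497 0.1508 0.1542]
rimS 78 cen [248.4359 286.8333] rect [248.5 287.2] [20.1  5.1] 22.4
   depth mean [0.5808 0.1664 0.1487] zpct [0.1432 0.1496 0.1509]
tube T 289 cen [206.1799 199.0035] rect [207.1 198.9] [28.7 13.2] 10.6
   depth mean [0.5892 0.1996 0.1237] zpct [0.1075 0.1236 0.1399]
tube S 954 cen [236.4371 313.0744] rect [228.3 311.3] [35.6 57.1] 22.8
   depth mean [0.5872 0.1993 0.1218] zpct [0.1026 0.122  0.1418]
```

```bash
cat > m2.py <<'E'
from m1 import *
from scipy.optimize import least_squares
W=(0,0,90);H=(180,50,255)
pts=[]
for c,b in ((T,(190,190,222,212)),(S,(215,285,258,345))):
    m=mask(c,W,H,b); p=depthpts(c,uv(cv2.erode(m,np.ones((3,3))))); pts.append(p)
def axis(az,el): return np.array([np.cos(az)*np.cos(el),np.sin(az)*np.cos(el),-np.sin(el)])
def res(q,P,r=.013):
    a=axis(q[2],q[3]); o=np.array([q[0],.2,q[1]]); v=P-o; d=np.linalg.norm(v-np.outer(v@a,a),axis=1); return d-r
for n,P in (('T',pts[0]),('S',pts[1]),('both',np.vstack(pts))):
    P=P[(P[:,2]>.105)&(P[:,2]<.15)]
    s=least_squares(res,[.588,.11,1.4,.61],args=(P,),loss='soft_l1',f_scale=.001); q=s.x
    a=axis(q[2],q[3]); t=(.14-q[1])/a[2]; o=np.array([q[0],.2,q[1]])
    print(n,len(P),'az,el deg',np.degrees(q[2:]),'axis at z=.14',o+a*t,'rms',np.sqrt(np.mean(s.fun**2)))
a=axis(q[2],q[3])
# extent of head along axis
for n,c,lo,hi,b in (('headT',T,(100,150,100),(118,255,255),(215,190,250,215)),('headS',S,(100,150,80),(125,255,255),(230,255,280,300)),('rimT',T,(15,80,80),(28,220,255),(210,185,235,215)),('rimS',S,(12,80,80),(28,220,255),(235,275,265,300))):
    P=depthpts(c,uv(mask(c,lo,hi,b))); M=o+a*t
    y=np.cross([0,0,1],a);y/=np.linalg.norm(y);z=np.cross(a,y)
    L=(P-M)@np.c_[a,y,z]; print(n,'along/y/z pct\n',np.percentile(L,[2,10,50,90,98],axis=0).T)
# rest
m=mask(T,(20,130,120),(35,255,255),(270,170,320,220));q=uv(m); r=cv2.minAreaRect(q.astype(np.float32))
B=onplane(T,cv2.boxPoints(r),.07);print('rest box',B, B.mean(0)); g=onplane(T,q,.07)
w,v=np.linalg.eigh(np.cov(g[:,:2].T));print('rest mean',g.mean(0),'axis',v[:,1],'sizes',np.sqrt(12*w))
# card
m=mask(T,(0,0,140),(180,60,255),(380,155,430,210));m=cv2.morphologyEx(m,cv2.MORPH_CLOSE,np.ones((5,5)));r=cv2.minAreaRect(uv(m).astype(np.float32));B=onplane(T,cv2.boxPoints(r),.012);print('card',B[:,:2],B.mean(0),np.linalg.norm(np.diff(B,axis=0),axis=1))
m=mask(S,(0,0,120),(180,60,255),(250,210,310,245));m=cv2.morphologyEx(m,cv2.MORPH_CLOSE,np.ones((5,5)));print('cardS mean',onplane(S,uv(m),.012).mean(0))
# gauge
m=mask(T,(8,150,150),(19,255,255),(355,240,410,280));g=onplane(T,uv(m),.074);w,v=np.linalg.eigh(np.cov(g[:,:2].T));print('handle',g.mean(0),'ax',v[:,1],np.sqrt(12*w))
c=g.mean(0)[:2]; ax=v[:,1]*np.sign(v[1,1])
print('ends',np.percentile((g[:,:2]-c)@ax,[0,100]), 'yaw',np.degrees(np.arctan2(ax[1],ax[0])))
t1=tri(T,[[299.3,270.7]],S,[[352.5,276.8]]);print('tip tri',t1)
d=t1[0,:2]-c;print('yaw to tip',np.degrees(np.arctan2(d[1],d[0])),np.linalg.norm(d))
E
python3 m2.py
```

```text
T 206 az,el deg [78.3155 34.6201] axis at z=.14 [0.5826 0.1568 0.14  ] rms 0.001005218058482127
S 653 az,el deg [76.5806 34.3555] axis at z=.14 [0.5807 0.155  0.14  ] rms 0.0010648699563959832
both 859 az,el deg [76.9163 34.3541] axis at z=.14 [0.5812 0.1554 0.14  ] rms 0.0011171539702261764
headT along/y/z pct
 [[-0.0413 -0.0402 -0.0298 -0.0083 -0.0042]
 [-0.0115 -0.0092  0.0004  0.0102  0.0111]
 [-0.0115 -0.0072  0.0092  0.0117  0.0127]]
headS along/y/z pct
 [[-0.063  -0.0368 -0.0208 -0.0049 -0.002 ]
 [-0.1328 -0.0088  0.0044  0.012   0.0127]
 [-0.2121 -0.0046  0.009   0.0109  0.0118]]
rimT along/y/z pct
 [[-0.001  -0.0003  0.0017  0.0051  0.0073]
 [-0.015  -0.0119  0.0012  0.0129  0.0144]
 [-0.0013  0.0021  0.0121  0.0164  0.0172]]
rimS along/y/z pct
 [[-0.0371  0.0012  0.0039  0.0057  0.0061]
 [-0.1243 -0.0085  0.0054  0.0144  0.0157]
 [-0.1955  0.0026  0.0131  0.0157  0.0162]]
rest box [[ 0.6113  0.0346  0.07  ]
 [ 0.6276  0.0292  0.07  ]
 [ 0.6169 -0.0017  0.07  ]
 [ 0.6006  0.0037  0.07  ]] [0.6141 0.0165 0.07  ]
rest mean [0.6142 0.0164 0.07  ] axis [0.3102 0.9507] sizes [0.0177 0.033 ]
card [[ 0.6984 -0.1859]
 [ 0.7058 -0.2951]
 [ 0.5968 -0.2988]
 [ 0.59   -0.1908]] [ 0.6477 -0.2426  0.012 ] [0.1094 0.1091 0.1082]
cardS mean [ 0.6475 -0.2316  0.012 ]
handle [ 0.4592 -0.1792  0.074 ] ax [-0.117   0.9931] [0.0171 0.0892]
ends [-0.0451  0.0449] yaw 96.71958002517431
tip tri [[0.4367 0.0048 0.0686 0.0009]]
yaw to tip 96.98650188066057 0.18542517870601263
```

```bash
cat > plan.py <<'E'
from h import *
np.set_printoptions(precision=4,suppress=True)
AZ=np.radians(77.2);EL=np.radians(35)
def ax(az,el): return np.array([np.cos(az)*np.cos(el),np.sin(az)*np.cos(el),-np.sin(el)])
def tool(az,el,flip=False):
    "object x axis az/el(down); tool x = -object z; tool y level"
    a=ax(az,el); y=np.array([-np.sin(az),np.cos(az),0]); z=np.cross(a,y); tx=-z; ty=-y if flip else y
    return np.c_[tx,ty,np.cross(tx,ty)]
def rv(M): return R.from_matrix(M).as_rotvec()
def tcp(g,M,back=.019): return np.asarray(g)+M[:,0]*back
MOUTH=np.array([.5812,.1554,.14]); A=ax(AZ,EL); HEAD=MOUTH-.020*A
REST=np.array([.6141,.0165,.070]); RAZ=np.radians(71.9)
GR=np.array([.4592,-.1792,.065]); GAZ=np.radians(96.85)
CARD=np.array([.6475,-.2405,.012])
E
python3 - <<'E'
from plan import *
CAZ=np.radians(20)
for f in (False,True):
    print(f)
    def t(n,p,M): q=inverse_kinematics(p,rv(M)); print(n,p,q)
    M=tool(AZ,EL,f)
    t('head',tcp(HEAD,M),M); t('head app',tcp(HEAD,M)-.06*M[:,0],M); t('out',tcp(HEAD,M)-.07*A,M)
    M2=tool(RAZ,0,f); t('rest',tcp(REST+[0,0,.012],M2),M2)
    M3=tool(GAZ,0,f); t('gauge',tcp(GR,M3),M3)
    for d in (.1,.21,.24): t('ins%g'%d,tcp(MOUTH-d*A,M),M)
    t('full',tcp(MOUTH-.06*A,M),M)
    M4=tool(CAZ,0,f); t('card',tcp(CARD+[0,0,.09]-.19*ax(CAZ,0),M4),M4)
s,t=load('side0'),load('top0')
a=cv2.resize(s['image'][205:250,245:312],None,fx=8,fy=8,interpolation=cv2.INTER_CUBIC);b=cv2.resize(t['image'][150:212,370:437],None,fx=6,fy=6,interpolation=cv2.INTER_CUBIC)
o=np.zeros((400,a.shape[1]+b.shape[1]-136 if 0 else 800,3),np.uint8); a=cv2.resize(a,(398,int(45*398/67)));b=cv2.resize(b,(398,int(62*398/67)));o[:a.shape[0],:398]=a;o[:b.shape[0],402:]=b;cv2.imwrite('pics/cardz.png',o)
E
```

```text
False
head [0.5752 0.1288 0.1359] [ 0.4565  0.4307  1.6592 -0.4645  1.4774 -2.316 ]
head app [0.5828 0.1624 0.1851] [ 0.4933  0.427   1.5669 -0.4472  1.5781 -2.3289]
out [0.5625 0.0729 0.1761] [ 0.3898  0.3302  1.7172 -0.49    1.4882 -2.3878]
rest [0.6141 0.0165 0.063 ] None
gauge [ 0.4592 -0.1792  0.046 ] None
ins0.1 [0.5606 0.0649 0.1818] [ 0.3797  0.3164  1.7242 -0.4937  1.49   -2.399 ]
ins0.21 [ 0.5407 -0.023   0.2449] [ 0.2589  0.1745  1.7777 -0.534   1.5127 -2.5386]
ins0.24 [ 0.5352 -0.0469  0.2621] None
full [0.5679 0.0968 0.1589] [ 0.4193  0.3726  1.6944 -0.479   1.483  -2.3556]
card [ 0.469  -0.3055  0.083 ] [-0.6219  0.1658  1.9792  0.      0.9966 -2.5417]
True
head [0.5752 0.1288 0.1359] [ 0.4565  0.4307  1.6592 -0.4645  1.4774  0.8255]
head app [0.5828 0.1624 0.1851] [ 0.4933  0.427   1.5669 -0.4472  1.5781  0.8127]
out [0.5625 0.0729 0.1761] [ 0.3898  0.3302  1.7172 -0.49    1.4882  0.7538]
rest [0.6141 0.0165 0.063 ] [-0.0137  0.284   1.8747  0.      0.9828  0.3022]
gauge [ 0.4592 -0.1792  0.046 ] [-0.4226  0.0932  2.1427  0.      0.9057 -0.5422]
ins0.1 [0.5606 0.0649 0.1818] [ 0.3797  0.3164  1.7242 -0.4937  1.49    0.7425]
ins0.21 [ 0.5407 -0.023   0.2449] [ 0.2589  0.1745  1.7777 -0.534   1.5127  0.603 ]
ins0.24 [ 0.5352 -0.0469  0.2621] [ 0.2227  0.1399  1.785  -0.5447  1.5188  0.5599]
full [0.5679 0.0968 0.1589] [ 0.4193  0.3726  1.6944 -0.479   1.483   0.786 ]
card [ 0.469  -0.3055  0.083 ] [-0.6219  0.1658  1.9792 -0.      0.9966  0.5999]
```

View pics/cardz.png

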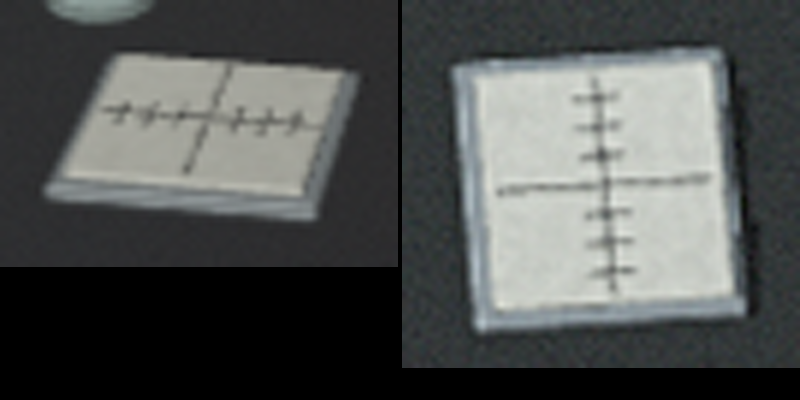

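Top view: the cross centre is at px (404.0, 181.1). Side view: it is at (280.2, 224.7). The flipped tool orientation reaches every pose. Next I triangulate the card and go for the stopper.

```bash
python3 - <<'E'
from plan import *
T,S=load('top0'),load('side0')
print('card',tri(T,[[404,181.1]],S,[[280.2,224.7]]),onplane(T,[[404,181.1]],.012),onplane(S,[[280.2,224.7]],.012))
M=tool(AZ,EL,True);p=tcp(HEAD,M)
manip.set_gripper(.055,30)
manip.move_pose(p-.09*M[:,0],rv(M))
manip.move_linear(p-.05*M[:,0],.2)
print(manip.state()['clock'],manip.state()['tool_pos'],p-.05*M[:,0])
cap('top','top1');cap('side','side1')
E
python3 -c "
from h import *
a=load('top1')['image'][130:290,150:400];b=load('side1')['image'][180:340,150:400]
cv2.imwrite('pics/c1.png',np.vstack([cv2.resize(a,None,fx=1.8,fy=1.8),cv2.resize(b,None,fx=1.8,fy=1.8)]))"
```

```text
card [[ 0.6472 -0.2451  0.012   0.0008]] [[ 0.6476 -0.245   0.012 ]] [[ 0.6468 -0.245   0.012 ]]
2.9083 [0.5805 0.1569 0.1764] [0.5815 0.1568 0.1769]
```

View pics/c1.png

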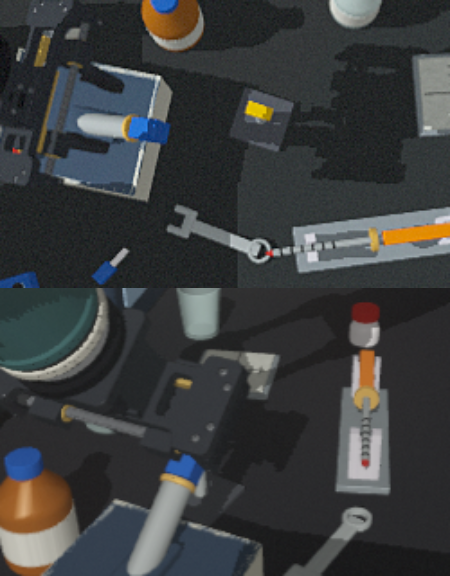

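The top view shows the gripper on the tube side with its jaws either side of the head. The TCP is within 1 mm of plan, and the card centre is (0.647, -0.245). Next I descend and grasp.

```bash
sed -i 's/^CARD.*/CARD=np.array([.6472,-.245,.012])/' plan.py; python3 - <<'E'
from plan import *
M=tool(AZ,EL,True);p=tcp(HEAD,M,.016)
manip.move_linear(p,.1)
s=manip.state();print(s['clock'],s['tool_pos']-p,s['contact_force'])
manip.set_gripper(0.0,30)
s=manip.state();print(s['clock'],s['gripper_width'],s['contact_force'])
cap('top','top2');cap('side','side2')
E
python3 -c "
from h import *
a=load('top2')['image'][130:290,150:400];b=load('side2')['image'][180:340,150:400]
cv2.imwrite('pics/c2.png',np.vstack([cv2.resize(a,None,fx=1.8,fy=1.8),cv2.resize(b,None,fx=1.8,fy=1.8)]))"
```

```text
3.625 [ 0.     -0.0002  0.    ] [-0.4745  0.8198  0.0401]
4.5167 0.00044687568240965456 [-6.2771  5.0015  8.0948]
```

View pics/c2.png

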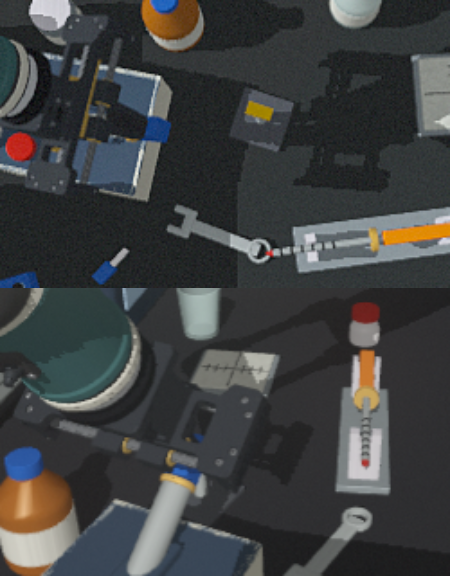

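```bash
python3 - <<'E'
from plan import *
s=manip.state();print(R.from_rotvec([0.3567,1.5415,-0.3597]).as_matrix());print(R.from_rotvec(s['tcp_rot']).as_matrix(),tool(AZ,EL,True));print(s['tool_pos'],s['joint_pos'],s['gripper_width'])
a=load('top2')['image'][150:240,150:270];b=load('side2')['image'][220:310,190:310]
cv2.imwrite('pics/c3.png',np.hstack([cv2.resize(a,None,fx=3.3,fy=5,interpolation=2) if 0 else cv2.resize(a,None,fx=3.3,fy=3.3,interpolation=2),cv2.resize(b,None,fx=3.3,fy=3.3,interpolation=2)]))
E
```

```text
[[-0.001   0.441   0.8975]
 [-0.0017  0.8975 -0.441 ]
 [-1.     -0.002  -0.0001]]
[[-0.129   0.9749 -0.1817]
 [-0.558  -0.2228 -0.7993]
 [-0.8197 -0.0018  0.5728]] [[-0.1271  0.9751 -0.1815]
 [-0.5593 -0.2215 -0.7988]
 [-0.8192 -0.      0.5736]]
[0.5743 0.1319 0.1399] [ 0.46    0.4285  1.6538 -0.4604  1.4863  0.8248] 0.000492254814332047
```

View pics/c3.png

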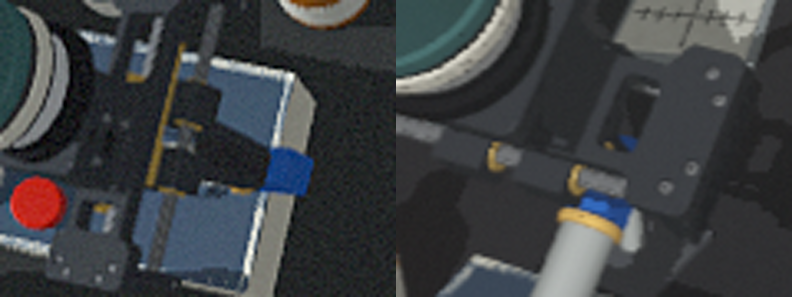

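```bash
python3 - <<'E'
from plan import *
from m1 import mask,uv
y=np.cross([0,0,1],A);y/=np.linalg.norm(y);z=np.cross(A,y)
for n in ('top','side'):
  c=load(n+'2')
  hsv=cv2.cvtColor(c['image'],cv2.COLOR_BGR2HSV)
  m=cv2.inRange(hsv,(100,150,70),(125,255,255)); 
  b=(215,180,260,220) if n=='top' else (225,255,285,300)
  o=np.zeros_like(m);o[b[1]:b[3],b[0]:b[2]]=m[b[1]:b[3],b[0]:b[2]]
  P=depthpts(c,uv(o));L=(P-MOUTH)@np.c_[A,y,z];print(n,len(P),'\n',np.percentile(L,[2,10,50,90,98],axis=0).T)
  # everything near tool frame: points in TCP frame
  s=manip.state();M=R.from_rotvec(s['tcp_rot']).as_matrix()
  vv,uu=np.mgrid[0:480,0:640];Q=depthpts(c,np.c_[uu.ravel(),vv.ravel()]);
  t=(Q-s['tool_pos'])@M
  k=(np.abs(t)<[.08,.1,.05]).all(1)
  img=np.full((400,500,3),0,np.uint8)
  im=np.asarray(c['image']).reshape(-1,3);zz=np.asarray(c['z_map']).ravel()>0;col=im[zz][k];t=t[k]
  for (x,yy,w),cc in zip(t,col): cv2.circle(img,(int(250+yy*2400),int(350+x*2400*.9)),5,[int(min(255,v*1.5)) for v in cc],-1)
  cv2.imwrite(f'pics/tf_{n}.png',img)
E
python3 -c "
import cv2,numpy as np
cv2.imwrite('pics/tf.png',np.hstack([cv2.resize(cv2.imread(f'pics/tf_{n}.png'),(400,320)) for n in('top','side')]))"
```

```text
top 169 
 [[-0.0426 -0.041  -0.0383 -0.0289 -0.0103]
 [-0.0138 -0.0115 -0.0015  0.0086  0.0099]
 [-0.0139 -0.011   0.0026  0.0102  0.0117]]
side 98 
 [[-0.0396 -0.0194 -0.0065 -0.0025 -0.0012]
 [-0.0027 -0.0009  0.0077  0.0114  0.0136]
 [-0.0064 -0.0034  0.0086  0.011   0.0169]]
```

View pics/tf.png

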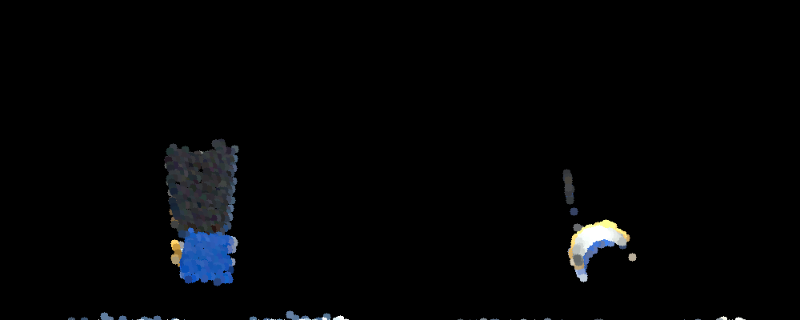

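```bash
python3 - <<'E'
from plan import *
s=manip.state();M=R.from_rotvec(s['tcp_rot']).as_matrix()
for n in ('top','side'):
  c=load(n+'2')
  vv,uu=np.mgrid[0:480,0:640];Q=depthpts(c,np.c_[uu.ravel(),vv.ravel()]);t=(Q-s['tool_pos'])@M
  im=np.asarray(c['image']).reshape(-1,3)[np.asarray(c['z_map']).ravel()>0]
  k=(t[:,0]>-.13)&(t[:,0]<.02)&(np.abs(t[:,1])<.11)&(np.abs(t[:,2])<.06)
  t=t[k];im=im[k]
  h=cv2.cvtColor(im[None],cv2.COLOR_BGR2HSV)[0]
  o=np.full((600,800,3),60,np.uint8)
  for (x,y,w),cc in zip(t,im):
    col=[int(min(255,v*1.6)) for v in cc]
    cv2.circle(o,(int(200+y*1700),int(480+x*3000)),3,col,-1)
    cv2.circle(o,(int(600+w*3000),int(480+x*3000)),3,col,-1)
  cv2.imwrite(f'pics/tf2_{n}.png',o)
E
```

```text
(no output)
```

View pics/tf2_top.png

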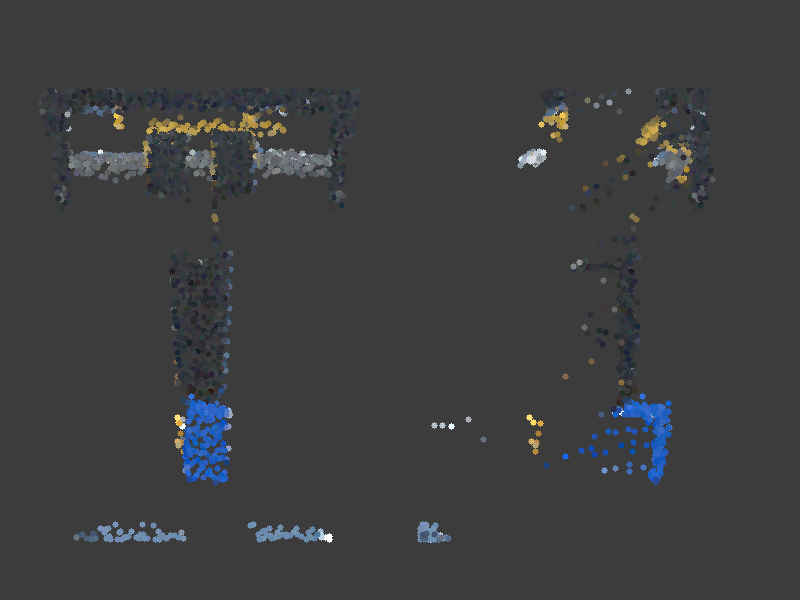

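View pics/tf2_side.png

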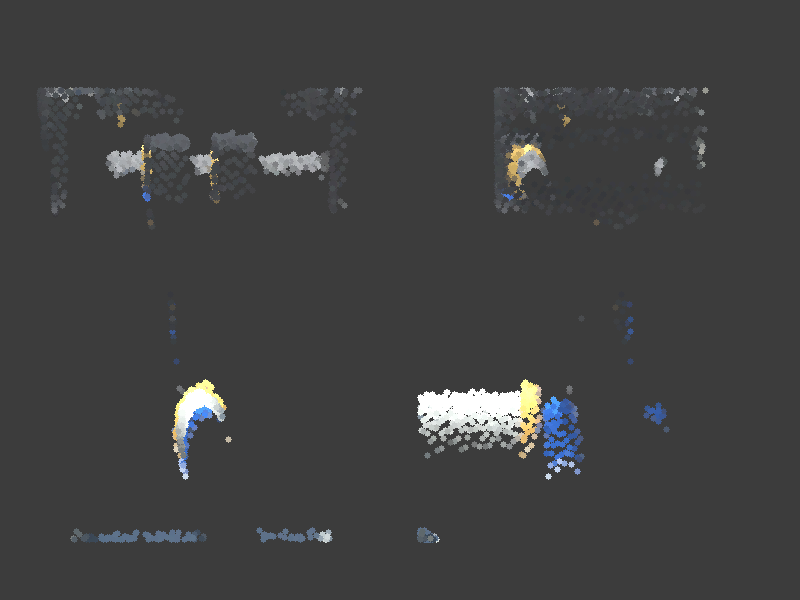

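```bash
python3 - <<'E'
from plan import *
M=tool(AZ,EL,True);tp=np.array([0.5805,0.1569,0.1764]); o=np.full((600,800,3),60,np.uint8)
for i,n in enumerate(('top','side')):
  c=load(n+'1')
  vv,uu=np.mgrid[0:480,0:640];Q=depthpts(c,np.c_[uu.ravel(),vv.ravel()]);t=(Q-tp)@M
  im=np.asarray(c['image']).reshape(-1,3)[np.asarray(c['z_map']).ravel()>0]
  k=(t[:,0]>-.13)&(t[:,0]<.09)&(np.abs(t[:,1])<.11)&(np.abs(t[:,2])<.06)
  t=t[k];im=im[k]
  for (x,y,w),cc in zip(t,im):
    col=[int(min(255,v*1.6)) for v in cc]
    cv2.circle(o,(int(200+400*i+y*1700),int(350+x*2500)),3,col,-1)
cv2.line(o,(0,350),(800,350),(0,0,255),1);cv2.line(o,(0,350-160),(800,350-160),(0,255,0),1)
cv2.imwrite(f'pics/tf1.png',o)
E
```

```text
(no output)
```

View pics/tf1.png

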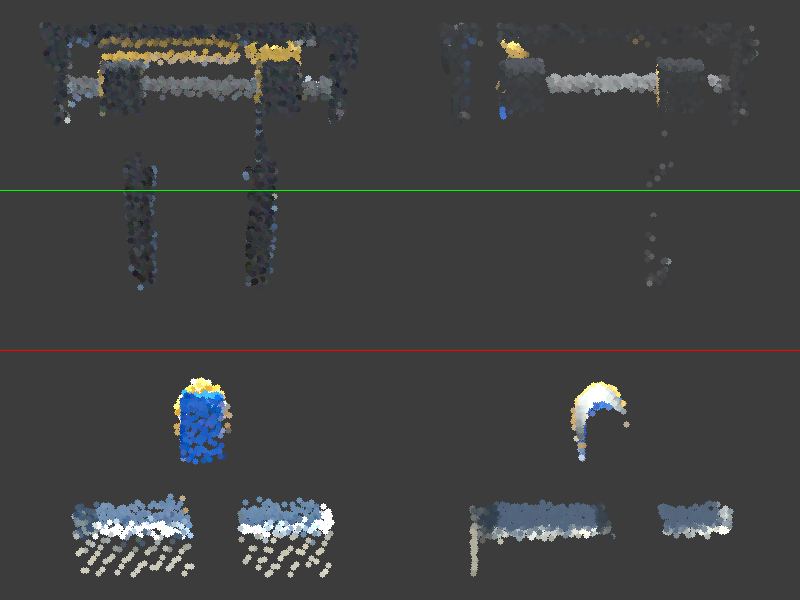

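The depth points show the real fingertips about 26 mm short of the reported TCP along tool x. The jaws shut just above the head, which is still in place. From here I use a grasp point 45 mm behind the TCP, so I back off, reopen and descend again.

```bash
sed -i 's/back=.019/back=.045/' plan.py; python3 - <<'E'
from plan import *
M=tool(AZ,EL,True);p=tcp(HEAD,M,.043)
s=manip.state()
manip.move_linear(s['tool_pos']-.012*M[:,0],.1,rv(M))
manip.set_gripper(.05,30)
manip.move_linear(p,.12)
s=manip.state();print(s['clock'],s['tool_pos']-p,s['contact_force'])
manip.set_gripper(0.0,30)
s=manip.state();print(s['clock'],s['gripper_width'],s['contact_force'])
M2=tool(RAZ,0,True); print(inverse_kinematics(tcp(REST+[0,0,.012],M2),rv(M2)))
cap('top','top3')
E
python3 -c "
from h import *
a=load('top3')['image'][130:290,150:400]
cv2.imwrite('pics/c4.png',cv2.resize(a,None,fx=2.5,fy=2.5))"
```

```text
6.25 [-0.0003 -0.0004 -0.0003] [0.5134 0.5783 1.5008]
6.7583 0.023672240622430778 [0.3686 1.9089 1.2348]
[-0.0137  0.3148  1.8901  0.      0.9367  0.3022]
```

View pics/c4.png

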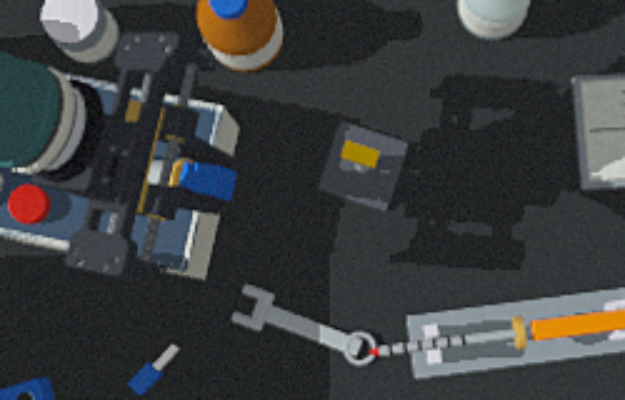

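Gripped at 23.7 mm, against a 24 mm head. Next I withdraw along the tube axis and move above the rest.

```bash
python3 - <<'E'
from plan import *
M=tool(AZ,EL,True);p=manip.state()['tool_pos']
manip.move_linear(p-.06*A,.12,rv(M))
s=manip.state();print(s['clock'],s['gripper_width'],s['contact_force'])
M2=tool(RAZ,0,True); h=tcp(REST+[0,0,.012+.06],M2,.043)
manip.move_linear(h,.15,rv(M2))
s=manip.state();print(s['clock'],s['gripper_width'],s['contact_force'],s['tool_pos']-h)
cap('top','top4');cap('side','side4')
a=load('top4')['image'][130:290,180:400];b=load('side4')['image'][180:340,180:400]
cv2.imwrite('pics/c5.png',np.vstack([cv2.resize(a,None,fx=1.8,fy=1.8),cv2.resize(b,None,fx=1.8,fy=1.8)]))
E
```

```text
7.4583 0.023548940886000323 [ 1.1483  0.1937 -0.1528]
8.225 0.023666219388856307 [ 0.4503 -0.431  -0.1072] [-0.0004  0.0001 -0.0005]
```

View pics/c5.png

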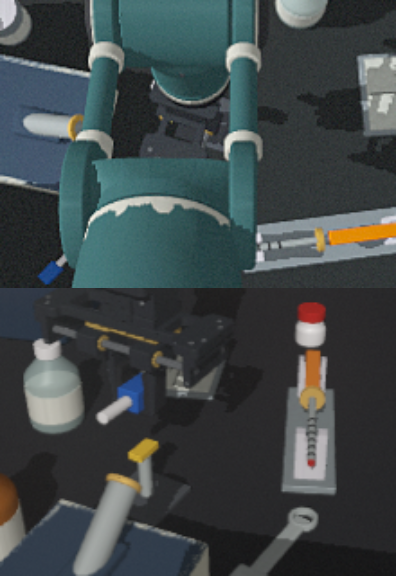

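```bash
cat > hm.py <<'E'
from plan import *
from m1 import mask,uv
def frame(P,o,az):
    X=np.c_[ax(az,0),[-np.sin(az),np.cos(az),0],[0,0,1]]; return (P-o)@X
E
python3 - <<'E'
from hm import *
c=load('side4')
m=mask(c,(100,150,70),(125,255,255),(235,380-180,270,420)) if 0 else mask(c,(100,140,60),(125,255,255),(230,375//1-0-0 and 370-0-190+0,270,420))
P=depthpts(c,uv(m)); print(uv(m).mean(0)); 
print('blue in rest frame from REST\n',np.percentile(frame(P,REST,RAZ),[2,10,50,90,98],axis=0).T)
b=(228,380//2+200-0,262,420)
hsv=cv2.cvtColor(c['image'],cv2.COLOR_BGR2HSV)
w=cv2.inRange(hsv,(0,0,110),(180,60,255));o=np.zeros_like(w);o[390//1-0:1,0:1]=0
x0,y0,x1,y1=232,394,260,416
# crop coords: c5 lower: px = 180+X/1.8, py=180+(Y-288)/1.8
x0,x1=int(180+95/1.8),int(180+132/1.8);y0,y1=int(180+(385-288)/1.8),int(180+(425-288)/1.8)
o[y0:y1,x0:x1]=w[y0:y1,x0:x1]
P=depthpts(c,uv(o));F=frame(P,REST,RAZ);F=F[(F[:,0]<.075)&(F[:,0]>0)]
print('shank n',len(F),np.percentile(F,[2,10,50,90,98],axis=0).T)
for lo,hi in((.022,.03),(.03,.04),(.04,.05),(.05,.06),(.06,.07)):
    k=(F[:,0]>=lo)&(F[:,0]<hi)
    if k.any(): print(lo,k.sum(),'ymid',(F[k,1].min()+F[k,1].max())/2,'zmax',np.percentile(F[k,2],95))
m=mask(c,(20,130,100),(35,255,255),(245,245,280,285));P=depthpts(c,uv(m));F=frame(P,REST,RAZ);print('rest S',np.percentile(F,[2,50,98],axis=0).T)
E
```

```text
[253.665  237.9391]
blue in rest frame from REST
 [[-0.0136 -0.0027  0.0151  0.02    0.0209]
 [-0.0192 -0.009   0.0038  0.0124  0.0132]
 [ 0.0584  0.0633  0.0792  0.0818  0.0829]]
shank n 136 [[ 0.0207  0.0245  0.0447  0.0592  0.0599]
 [-0.0035 -0.0017  0.0041  0.0069  0.0075]
 [ 0.0684  0.0704  0.0752  0.0779  0.079 ]]
0.022 20 ymid 0.0019570312841244992 zmax 0.07687910271622174
0.03 28 ymid 0.00206566300150113 zmax 0.07788922497775545
0.04 29 ymid 0.003087317148047411 zmax 0.07799129549288984
0.05 49 ymid 0.0015216332422519825 zmax 0.07908246883821374
0.06 2 ymid 0.003376967936346441 zmax 0.07686693333641138
rest S [[-0.0767  0.0006  0.0155]
 [-0.069   0.0013  0.0084]
 [-0.07   -0.0004  0.0022]]
```

The side view shows the head aligned with the rest: front face at +20 mm, top about 82.5 mm above the rest top, shank level. Next I lower until I feel contact.

```bash
python3 - <<'E'
from hm import *
M2=tool(RAZ,0,True); s=manip.state();p=s['tool_pos'].copy(); yv=np.array([-np.sin(RAZ),np.cos(RAZ),0]); 
q=tcp(REST+[0,0,.012+.06],M2,.043)-.001*yv
q[2]-=.055; manip.move_linear(q,.12,rv(M2)); manip.dwell(.15)
f0=manip.state()['contact_force'];print(f0)
for i in range(8):
    q[2]-=.001; manip.move_linear(q,.02); s=manip.state(); df=s['contact_force']-f0; print(i,df,s['tool_pos'][2]-q[2])
    if df[2]>4: break
print(s['clock'])
cap('side','side5')
b=load('side5')['image'][200:320,200:320];cv2.imwrite('pics/c6.png',cv2.resize(b,None,fx=4.5,fy=4.5,interpolation=2))
E
```

```text
[ 0.111  -0.9987 -0.8382]
0 [ 0.1376  0.9293 -0.2772] 6.0331610479268105e-05
1 [-0.0999  0.3303  1.1612] 0.00010470595834165958
2 [-1.652   0.3963  4.9648] 0.0009722951879617275
9.8333
```

View pics/c6.png

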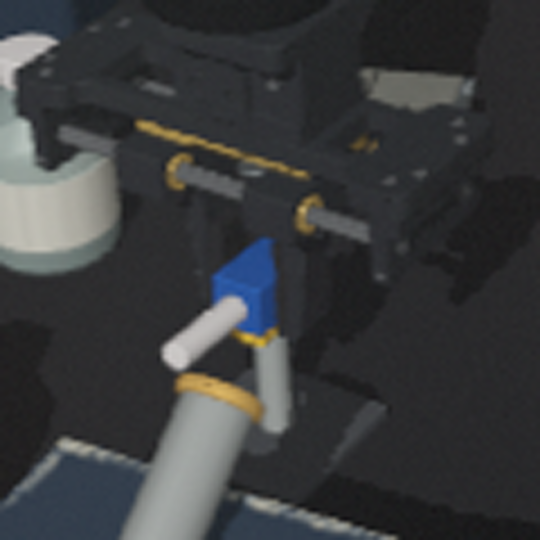

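The head is down on the bar and contact came at the expected height. Next I release and retreat.

```bash
python3 - <<'E'
from hm import *
M2=tool(RAZ,0,True)
q=manip.state()['tool_pos'].copy()
manip.set_gripper(.05,30)
q[2]+=.10; manip.move_linear(q,.2)
M3=tool(GAZ,0,True); g=GR+.008*ax(GAZ,0); t=tcp(g,M3); t[2]+=.09
manip.move_pose(t,rv(M3)); print(manip.state()['clock'])
c=cap('side','side6'); d=cap('top','top6')
a=d['image'][130:290,180:400];b=c['image'][180:340,180:400]
cv2.imwrite('pics/c7.png',np.vstack([cv2.resize(a,None,fx=1.8,fy=1.8),cv2.resize(b,None,fx=1.8,fy=1.8)]))
for n,c,b in(('S',c,(230,235,280,300)),('T',d,(270,170,320,220))):
    m=mask(c,(100,140,70),(122,255,255),b);
    F=frame(depthpts(c,uv(m)),REST,RAZ);print(n,len(F),np.percentile(F,[2,10,50,90,98],axis=0).T)
E
```

```text
12.075
S 315 [[-0.0791 -0.0155  0.0043  0.0192  0.0203]
 [-0.0951 -0.0091  0.0066  0.011   0.0114]
 [-0.0693  0.0065  0.0225  0.025   0.0257]]
T 223 [[-0.0193 -0.0163 -0.0002  0.0167  0.023 ]
 [-0.0127 -0.0103 -0.0002  0.0096  0.0102]
 [-0.0583  0.0139  0.0242  0.0265  0.0277]]
```

View pics/c7.png

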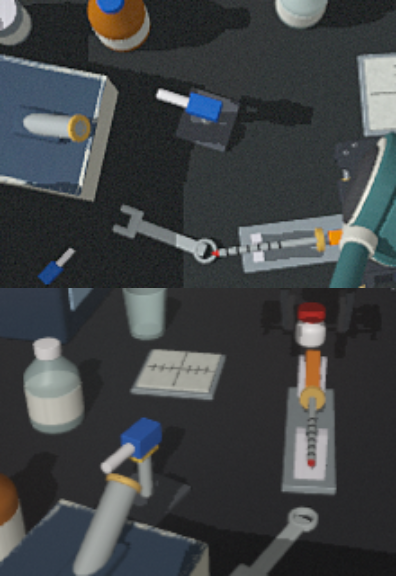

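The stopper lies flat and centred within 1 mm: top about 24 mm above the rest, x and y medians near 0. Now the gauge.

```bash
python3 - <<'E'
from hm import *
M3=tool(GAZ,0,True); g=GR+.008*ax(GAZ,0); t=tcp(g,M3)
manip.move_linear(t,.12,rv(M3)); s=manip.state();print(s['clock'],s['tool_pos']-t,s['contact_force'])
manip.set_gripper(0,45); s=manip.state();print(s['clock'],s['gripper_width'],s['contact_force'])
manip.move_linear(t+[0,0,.10],.12); s=manip.state();print(s['clock'],s['gripper_width'],s['contact_force'],s['moment'],s['tool_pos']-t)
c=cap('side','side7'); d=cap('top','top7')
a=d['image'][150:310,230:450];b=c['image'][140:300,250:470]
cv2.imwrite('pics/c8.png',np.vstack([cv2.resize(a,None,fx=1.8,fy=1.8),cv2.resize(b,None,fx=1.8,fy=1.8)]))
E
```

```text
13.075 [ 0.0007 -0.0002  0.0006] [0.1627 0.3195 0.4353]
13.6667 0.017596942221612788 [-0.5105  0.1164  1.8042]
14.65 0.017407957462657563 [ 0.159   0.1393 -2.0084] [-0.0605  0.0404  0.0002] [-0.0008  0.0003  0.0991]
```

View pics/c8.png

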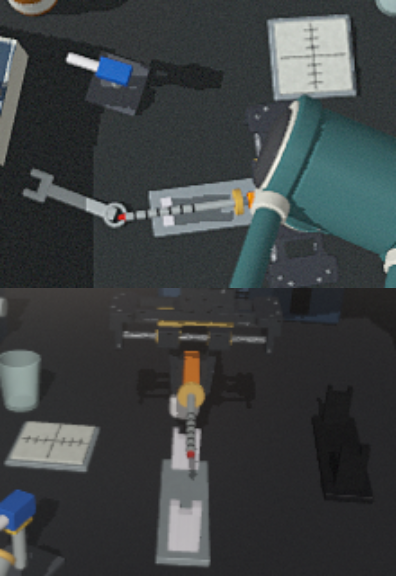

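```bash
cat > gm.py <<'E'
from hm import *
def redtip(c,box):
    hsv=cv2.cvtColor(c['image'],cv2.COLOR_BGR2HSV);m=cv2.inRange(hsv,(0,110,70),(7,255,255))|cv2.inRange(hsv,(172,110,70),(180,255,255))
    o=np.zeros_like(m);x0,y0,x1,y1=box;o[y0:y1,x0:x1]=m[y0:y1,x0:x1];q=uv(o);return q.mean(0),len(q)
def brass(c,box):
    return mask(c,(14,90,80),(28,230,255),box)
E
python3 - <<'E'
from gm import *
c,d=load('side7'),load('top7')
ts,n1=redtip(c,(345,225,368,245));tt,n2=redtip(d,(288,260,308,280));print(ts,n1,tt,n2)
p=tri(d,[tt],c,[ts])[0];print('tip',p)
s=manip.state();M=R.from_rotvec(s['tcp_rot']).as_matrix();G=s['tool_pos']-.045*M[:,0]
print('tip rel grasp in tool frame',(p[:3]-G)@M, 'nominal z dir is gauge -/+x',M[:,2])
mb=brass(c,(345,185,372,215));P=depthpts(c,uv(mb));print('collar S mean in tool',(np.median(P,0)-G)@M,len(P))
mb=brass(d,(355,255,368,278));P=depthpts(d,uv(mb));print('collar T in tool',np.percentile((P-G)@M,[2,50,98],axis=0).T,len(P))
# rod pts
for n,cc,b in(('T',d,(290,255,362,280)),('S',c,(350,205,366,245))):
    vv,uu=np.mgrid[b[1]:b[3],b[0]:b[2]];P=depthpts(cc,np.c_[uu.ravel(),vv.ravel()]);L=(P-G)@M
    L=L[(np.abs(L[:,0])<.02)&(np.abs(L[:,1])<.02)]
    for lo in np.arange(.05,.19,.02):
        k=(np.abs(L[:,2])>=lo)&(np.abs(L[:,2])<lo+.02)
        if k.sum()>2: print(n,round(lo,2),k.sum(),np.median(L[k],0))
E
```

```text
[355.5 232. ] 12 [297.1875 270.3125] 16
tip [0.4366 0.0055 0.1669 0.0001]
tip rel grasp in tool frame [-0.0029  0.0004 -0.1776] nominal z dir is gauge -/+x [ 0.1192 -0.9929 -0.0012]
collar S mean in tool [-0.0081  0.0025 -0.0487] 198
collar T in tool [[-0.0166 -0.0111  0.0094]
 [-0.0121  0.0014  0.0138]
 [-0.0513 -0.0487 -0.0442]] 65
T 0.05 67 [-0.0039  0.0008 -0.0558]
T 0.07 45 [-0.0045  0.0011 -0.0811]
T 0.09 44 [-0.0038  0.0006 -0.1001]
T 0.11 47 [-0.004   0.0006 -0.1198]
T 0.13 48 [-0.0036  0.001  -0.1401]
T 0.15 45 [-0.0033  0.0006 -0.1601]
T 0.17 18 [-0.0044  0.0006 -0.174 ]
S 0.07 18 [-0.003   0.     -0.0839]
S 0.09 24 [-0.0037 -0.     -0.1007]
S 0.11 24 [-0.0041 -0.0001 -0.1202]
S 0.13 30 [-0.0038 -0.0002 -0.1412]
S 0.15 27 [-0.0037 -0.0003 -0.159 ]
S 0.17 22 [-0.0027 -0.0004 -0.1744]
```

The rod lies straight and level in the grip, with its axis within 1 mm of nominal and the tip 182 mm ahead of the grasp point. Next I go to the pre-insertion pose.

```bash
python3 - <<'E'
from gm import *
M=tool(AZ,EL,True)
s=manip.state();M3=R.from_rotvec(s['tcp_rot']).as_matrix()
manip.move_linear(s['tool_pos']+[0.02,0,.08],.2)
t=tcp(MOUTH-.215*A,M)
manip.move_linear(t,.15,rv(M)); manip.dwell(.2)
s=manip.state();print(s['clock'],s['tool_pos']-t,s['contact_force'],s['gripper_width'])
c=cap('side','side8'); d=cap('top','top8')
a=d['image'][150:270,180:340];b=c['image'][200:320,200:360]
cv2.imwrite('pics/c9.png',np.vstack([cv2.resize(a,None,fx=2.4,fy=2.4,interpolation=2),cv2.resize(b,None,fx=2.4,fy=2.4,interpolation=2)]))
y=np.array([-np.sin(AZ),np.cos(AZ),0]);z=np.cross(A,y);F=np.c_[A,y,z]
for n,cc,b in(('T',d,(200,170,330,230)),('S',c,(220,220,320,310))):
    vv,uu=np.mgrid[b[1]:b[3],b[0]:b[2]];P=depthpts(cc,np.c_[uu.ravel(),vv.ravel()]);L=(P-MOUTH)@F
    L=L[(np.abs(L[:,1])<.02)&(np.abs(L[:,2])<.02)]
    for lo in np.arange(-.16,.02,.02):
        k=(L[:,0]>=lo)&(L[:,0]<lo+.02)
        if k.sum()>2: print(n,round(lo,2),k.sum(),np.median(L[k],0),L[k,1].min(),L[k,1].max(),np.percentile(L[k,2],90))
E
```

```text
16.6833 [-0.0004 -0.001   0.0004] [ 0.7692 -0.0735 -1.6835] 0.017197126719426185
T -0.02 5 [-0.0004  0.0084  0.0069] 0.005206142454771843 0.009742798607029727 0.012777557283451884
T -0.0 58 [0.0028 0.0089 0.0084] 0.0024109414833072837 0.0146669486870967 0.014858832308793164
S -0.12 60 [-0.1092  0.0023  0.0025] -0.00488683312799808 0.005189798416800327 0.004681308710051902
S -0.1 68 [-0.09    0.002   0.0027] -0.0030950444376692384 0.00534945367955188 0.004148074634452419
S -0.08 66 [-0.07    0.0021  0.0031] -0.0037228469729127652 0.004878662339212805 0.004730694083814314
S -0.06 74 [-0.0499  0.002   0.0025] -0.0037018748617425254 0.005513029910406339 0.004384434850465077
S -0.04 10 [-0.0378  0.0012  0.0013] -0.001836804832275468 0.0028592046530423114 0.0031643086240121057
S -0.0 241 [0.009  0.0065 0.011 ] -0.014574350044972251 0.016724447412920115 0.014808163542683777
```

View pics/c9.png

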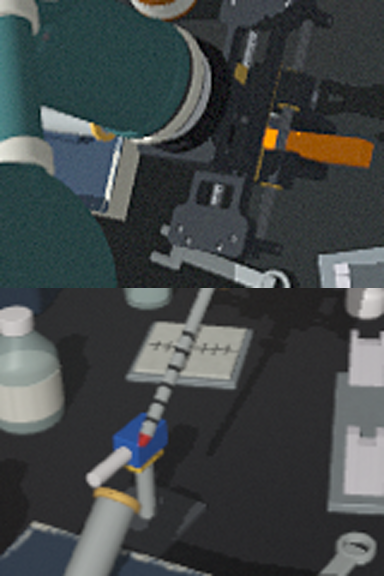

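The rod is on the tube axis within about 1 mm and parallel to it. Next I insert until the collar stops.

```bash
python3 - <<'E'
from gm import *
M=tool(AZ,EL,True)
f0=manip.state()['contact_force']
for d in (.17,.14,.10,.07,.058):
    t=tcp(MOUTH-d*A,M); manip.move_linear(t,.10,rv(M)); s=manip.state(); df=s['contact_force']-f0
    print(d,df,df@-A,(s['tool_pos']-t)@np.c_[A,M[:,1],M[:,0]]); 
    if np.linalg.norm(df)>15: break
else:
  for i in range(14):
    d-=.001; t=tcp(MOUTH-d*A,M); manip.move_linear(t,.02); s=manip.state(); df=s['contact_force']-f0
    if df@-A>10: break
  print(d,df,df@-A,(s['tool_pos']-t)@A); manip.dwell(.2); s=manip.state();print((s['contact_force']-f0)@-A)
print(s['clock'])
c=cap('side','side9'); dd=cap('top','top9')
b=c['image'][200:320,200:360]
cv2.imwrite('pics/c10.png',cv2.resize(b,None,fx=4,fy=4,interpolation=2))
E
```

```text
0.17 [0.6862 0.8928 0.1181] -0.7700002200522976 [ 0.0006 -0.0001  0.0002]
0.14 [-0.324  -0.3517  0.3138] 0.5197543046246822 [ 0.0006 -0.0003  0.0003]
0.1 [-0.525   0.1036 -0.3125] -0.16674978122467687 [ 0.0005 -0.0002  0.0003]
0.07 [-0.7923  0.3376 -0.6555] -0.5018340733571726 [ 0.0006 -0.0002  0.0003]
0.058 [ 0.5735  0.2889 -0.9909] -0.9031986530667382 [ 0.0004 -0.0002  0.0002]
0.04699999999999999 [-2.4449 -9.3817  7.1785] 12.055187559660883 -0.0036483392904105034
11.93311088383857
22.05
```

View pics/c10.png

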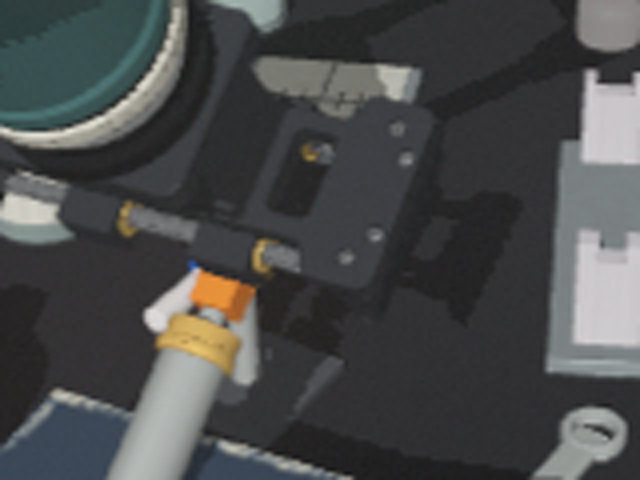

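The collar sits flush on the rim with 12 N of axial stop force, at the predicted depth. Next I draw it out and present it over the card.

```bash
python3 - <<'E'
from gm import *
M=tool(AZ,EL,True)
for d in (.06,.225): manip.move_linear(tcp(MOUTH-d*A,M),.12,rv(M))
s=manip.state();print(s['clock'],s['contact_force'],s['gripper_width'])
G=MOUTH-.225*A; Ml=tool(AZ,0,True); manip.move_linear(tcp(G+[0,-.02,.03],Ml),.15,rv(Ml))
CAZ=np.radians(20);M4=tool(CAZ,0,True); G=CARD+[0,0,.09]-.182*ax(CAZ,0)
manip.move_linear(tcp(G+[0,0,.13],M4),.2,rv(M4))
manip.move_linear(tcp(G+[0,0,.02],M4),.15,rv(M4)); manip.dwell(.3)
s=manip.state();print(s['clock'],s['contact_force'],s['gripper_width'],s['tool_pos']-tcp(G+[0,0,.02],M4))
c=cap('side','side10'); d=cap('top','top10')
a=d['image'][130:290,300:500];b=c['image'][150:310,200:400]
cv2.imwrite('pics/c11.png',np.vstack([cv2.resize(a,None,fx=1.8,fy=1.8,interpolation=2),cv2.resize(b,None,fx=1.8,fy=1.8,interpolation=2)]))
E
```

```text
23.9333 [-0.5973  0.4545 -1.6429] 0.017427343465276322
27.4167 [-0.2803  0.0053 -1.9258] 0.017561720813630395 [ 0.0006 -0.0004  0.001 ]
```

View pics/c11.png

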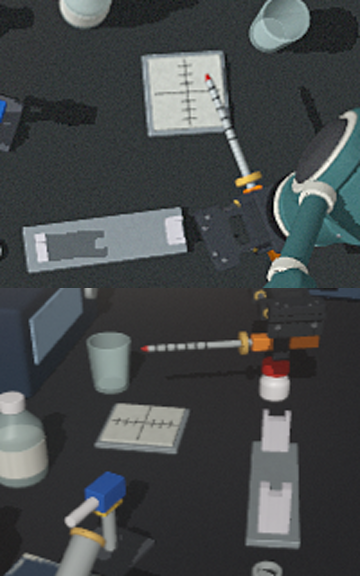

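```bash
cat > fin.py <<'E'
from gm import *
def tipcheck(c,d,bs,bt):
    ts,n1=redtip(c,bs);tt,n2=redtip(d,bt);p=tri(d,[tt],c,[ts])[0];print('tip',p,n1,n2,'rel card',p[:3]-CARD)
    s=manip.state();M=R.from_rotvec(s['tcp_rot']).as_matrix();G=s['tool_pos']-.045*M[:,0];print('in tool',(p[:3]-G)@M)
    L=[]
    for n,cc in(('T',d),('S',c)):
        vv,uu=np.mgrid[0:480,0:640];P=depthpts(cc,np.c_[uu.ravel(),vv.ravel()]);Lo=(P-G)@M
        k=(np.abs(Lo[:,0])<.015)&(np.abs(Lo[:,1])<.015)&(Lo[:,2]<-.07)&(Lo[:,2]>-.175)
        if k.sum()>20:
            a=-Lo[k,2];print(n,k.sum(),'height slope (deg, + = tip high)',np.degrees(np.arctan(np.polyfit(a,P[k,2],1)[0])),'rod top z',np.median(P[k,2]),'y at ',np.median(Lo[k],0))
E
python3 - <<'E'
from fin import *
tipcheck(load('side10'),load('top10'),(272,175,292,195),(408,165,425,182))
E
```

```text
tip [ 0.6427 -0.2451  0.1246  0.0006] 9 7 rel card [-0.0045 -0.0001  0.1126]
in tool [-0.002  -0.0017 -0.1776]
T 181 height slope (deg, + = tip high) 0.2998838668426756 rod top z 0.12638282459368566 y at  [-0.0038 -0.0018 -0.1173]
S 174 height slope (deg, + = tip high) -0.3202015921494272 rod top z 0.12495677124839094 y at  [-0.0024 -0.003  -0.1239]
```

The gauge is level within 0.3° and the tip is over the card centre. Next I lower the last 20 mm and do the final checks.

```bash
python3 - <<'E'
from fin import *
CAZ=np.radians(20);M4=tool(CAZ,0,True); G=CARD+[0,0,.09]-.182*ax(CAZ,0)
manip.move_linear(tcp(G+[0.001,-.0005,-.001],M4),.08,rv(M4)); manip.dwell(.8)
s=manip.state();print(s['clock'],s['contact_force'],s['gripper_width'],np.abs(s['joint_velocities']).max())
c=cap('side','side11'); d=cap('top','top11')
tipcheck(c,d,(270,180,296,212),(405,165,425,185))
for n,cc,b in(('S',c,(230,235,280,300)),('T',d,(270,170,320,220))):
    m=mask(cc,(100,140,70),(122,255,255),b)
    F=frame(depthpts(cc,uv(m)),REST,RAZ);print('stopper',n,len(F),np.percentile(F,[10,50,90],axis=0).T)
a=np.hstack([cv2.resize(x['image'],(400,300),interpolation=3) for x in(d,load('top0'))]);b=np.hstack([cv2.resize(x['image'],(400,300),interpolation=3) for x in(c,load('side0'))])
cv2.imwrite('pics/c12.png',np.vstack([a,b]))
E
```

```text
28.7333 [-0.2566  0.8689 -0.4478] 0.017532307060174036 0.00288653841293404
tip [ 0.6439 -0.2462  0.101   0.0012] 10 5 rel card [-0.0033 -0.0012  0.089 ]
in tool [ 0.     -0.0008 -0.1777]
T 194 height slope (deg, + = tip high) -0.07413115385795212 rod top z 0.10436105952538383 y at  [-0.0034 -0.0013 -0.1275]
S 169 height slope (deg, + = tip high) 0.17673593662052323 rod top z 0.10298769230621452 y at  [-0.002  -0.0033 -0.1215]
stopper S 317 [[-0.015   0.0041  0.0193]
 [-0.0092  0.0063  0.0109]
 [ 0.0065  0.022   0.0249]]
stopper T 226 [[-0.0164  0.0002  0.0168]
 [-0.0102 -0.0004  0.0097]
 [ 0.0143  0.0239  0.0261]]
```

View pics/c12.png

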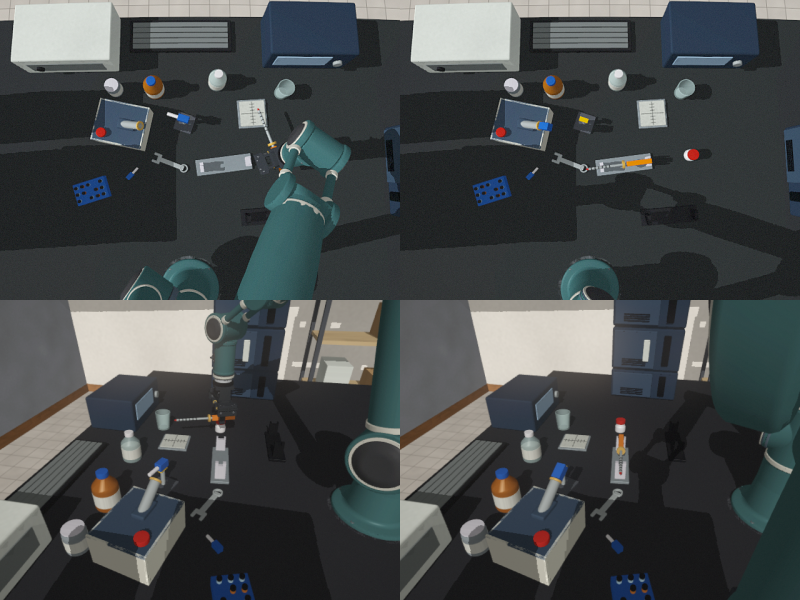

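The other items match the start pictures, apart from the red-lidded jar, which is hidden under the arm. The gripper is at least 25 mm above the jar's top and no contact force shows. Handing in.

```bash
python3 -c "
from cell import order,manip
order.close_job(); print(manip.state()['clock'])"
```

```text
the job is handed in; nothing more can be done
the job is handed in; nothing more can be done
```

The stopper is on the rest, the gauge was pushed down to its collar and drawn out, and I handed the job in at about 29 s with the gauge held over the card.

- **Stopper:** It lies flat along the rest. In the top view it is centred within 1 mm, with its top about 24 mm above the rest.
- **Dip gauge:** The collar stopped on the rim at the predicted depth, with about 12 N of push. I then drew the rod fully out along the tube.
- **Reading position:** The red mark's centre measured 3 mm from the card centre and 89 mm above it. The gauge was level within 0.2° and still, and the wrist force was about 1 N or less.

**Failures and gaps**
- **First grasp missed:** The real fingertips sit about 26 mm short of the reported TCP. The jaws shut just above the stopper head and pressed on it with about 11 N. I measured the offset from the depth images and corrected for it; the head had not moved by more than about 1.5 mm.
- **One bystander not checked at the end:** The red-lidded jar was hidden by the arm in the last pictures. The planned path stayed at least 25 mm above it, and I felt no contact. In the last pictures the other bystanders looked unmoved.

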